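Dress the candle display on the shop counter

TASK

Dress the counter display: stand the low jar candle in the middle of the round black base and cover it with the glass cloche, the cloche's rim resting centred on the base. On top of the wooden plinth stand the stoppered bottle in the middle of the left third and the round tin in the middle of the right third (left and right as seen from the robot), both centred front to back, and between the two lean the framed print squarely against the middle of the plinth's near face, its foot on the counter, picture outwards, tilted back about 15 degrees. Leave the tall jar candle and the service bell where they are.

Things in the scene. Friction and masses are not known exactly. Their poses are not given: they have to be found in the camera images.
- candle: low jar candle: amber glass tumbler with white wax top, paper label and short black wick, upright cylinder 60 mm diameter, 70 mm high (the soft wick stands another 7 mm and may be touched), about 0.3 kg; loose, stands on the counter. Origin: centre of its underside, z up
- cloche: clear glass bell cloche with brass knob, loose, empty, mouth down on the counter, about 0.45 kg. Outer diameter 110 mm, wall 4 mm, straight sides to 76 mm height, dome to 122 mm; knob a cylinder 30 mm in diameter from 134 to 154 mm, rounded off at 158 mm, on a 16 mm neck. Inside 102 mm wide, 116 mm high. Origin: centre of the rim, z up
- bottle: green glass bottle with paper label and a pale wooden stopper, loose, upright: round body 54 mm in diameter and straight from 0 to 66 mm height, stopper 29 mm in diameter from 75 to 92 mm (total height 92 mm), about 0.25 kg. Origin: centre of its underside, z up
- tin: shallow round grey metal tin with closed lid, loose: 62 mm diameter up to 26 mm height, lid 65 mm diameter from 26 to 40 mm (total height 40 mm), about 0.16 kg. Origin: centre of its underside, z up
- frame: framed botanical print: dark wooden frame 105 mm wide (its y), 160 mm high (its z), 14 mm thick (its x), about 0.22 kg, loose; starts upright in the rack's slot, underside 10 mm above the counter. Origin: centre of its underside; z up along the frame; the picture side faces its -x (towards the robot within 25 degrees at the start), the cardboard back its +x
- rack: fixed dark wooden slotted stand holding the frame at the start: 70 mm (x) by 130 mm (y), 36 mm high, one open-ended slot 18 mm wide along its y, slot floor 10 mm high; lift the frame straight up 30 mm to clear it. Origin: centre of its underside
- plinth: fixed pale wooden block, 90 mm deep (x), 300 mm wide (y), 95 mm high; its x points away from the robot, y to the robot's left, within 8 degrees; near face upright at x = -45 mm. Origin: centre of its underside. Thirds of the top: middles at y = +100 (left) and -100 mm (right), x = 0. A frame with its lower back edge 25 mm out from the near face leans on the face's top edge at 15 degrees and stays
- base: fixed round black base for the cloche, diameter 140 mm, flat top 18 mm above the counter (flat to 67 mm radius). Origin: centre of its underside
- tall_candle: bystander: tall jar candle of the same make, 72 mm diameter, 120 mm high (wick 7 mm more), loose, not to be moved. Origin: centre of its underside
- bell: bystander: brass service bell on a dark wooden foot, 84 mm diameter, 63 mm high, loose, not to be moved. Origin: centre of its underside

How it is judged:
At the end, for the whole second after the job is handed in: Candle and, over it, cloche rest on the base, centred within 12 mm; bottle and tin stand on the plinth within 15 mm of the middles of its left and right thirds; frame leans on the plinth, foot on the counter, centred within 15 mm, square within 8 deg, tilted 7-25 deg, picture out; all at rest (horizontal distance between each of candle, cloche and base below 0.012 m and z of candle in the frame of base between 0.014 and 0.022 m and z of cloche in the frame of base between 0.014 and 0.022 m and x of bottle in the frame of plinth between -0.015 and 0.015 m and y of bottle in the frame of plinth between 0.085 and 0.115 m and z of bottle in the frame of plinth between 0.091 and 0.099 m and x of tin in the frame of plinth between -0.015 and 0.015 m and y of tin in the frame of plinth between -0.115 and -0.085 m and z of tin in the frame of plinth between 0.091 and 0.099 m and angle between each of candle, cloche, bottle, tin's own z axis and vertical below 0.06 rad and y of frame in the frame of plinth between -0.015 and 0.015 m and x of frame in the frame of plinth between -0.11 and -0.055 m and height (world z) of frame between -0.002 and 0.008 m and angle between frame's own z axis and vertical between 0.12 and 0.44 rad and angle between frame's own x axis and vertical above 1.65 rad and angle between the y axis of frame and the y axis of plinth, either way round below 0.14 rad and contact force between frame and plinth above 0.03 N and linear speed of each of candle, cloche, bottle, tin, frame below 0.02 m/s and angular speed of each of candle, cloche, bottle, tin, frame below 0.15 rad/s); the robot touches nothing.
It fails at once if the tall jar candle is disturbed (shifted more than 20 mm) (distance of tall_candle from where it was at the start of the episode above 0.02 m).
It fails at once if the service bell is disturbed (shifted more than 20 mm) (distance of bell from where it was at the start of the episode above 0.02 m).
It also fails if it takes over 125 s, if anything falls off the work surface, if the arm or the gripper's body presses on something with over 40 N, if the wrist force passes 120 N, or if a joint passes its speed limit or range.

ROBOT

A 7-joint arm with a two-finger parallel gripper is mounted at the origin on the work surface. World frame = base frame: x ahead of the robot, y to its left, z up, the work surface at z = 0. Lengths are in m, angles in rad, forces in N, time in s.
With the tool pointing down it reaches from about 0.425 to 0.875 m from the base axis. Payload 4.7 kg.
Tool frame: the origin (TCP) lies at the very end of the fingers, on their centre line; the grasp point (between the pads) lies 19 mm behind it; z points along the fingers, y is the line along which they close (so a half turn about z gives the same grasp; the last joint's range is limited). The gripper opens to 85 mm and grips with 20 to 120 N. Pads are 22 mm wide; open, the fingers measure 114 mm over their backs; the gripper's body (76 mm by 85 mm) begins 54 mm behind the grasp point. The pads swing forward as they close: fully open they stand 13 mm farther back than shut.
Start: joints at [1.144, 0.321, -0.07, 1.45, 0.023, 1.371, -0.057], TCP at [0.277, -0.588, 0.197] pointing down, gripper open.
Joint ranges: [-2.86, 2.86], [-0.3, 2.09], [-1.38, 1.24], [0.06, 2.45], [-1.56, 4.7], [0.09, 2.05], [-2.69, 2.69]. Speed limits (rad/s): [2.57, 2.57, 3.14, 3.14, 3.14, 3.14, 3.14].

INTERFACE

Orientations are given as a unit quaternion [x, y, z, w].
In Python, from cell import sensors, optics, workorder gives the robot as it stands. The module is installed in compiled form; this text tells all that it offers.
- The arm moves only by the shell command python3 -m jog 'ROWS' [OPENING] [FORCE]. ROWS is a JSON list of rows, 1 to 5 of them, each of 6 numbers: dx, dy, dz in m, then a rotation vector rx, ry, rz in rad; each row is the pose to reach, as a shift and turn from the pose commanded when the command began, along the tool's axes at that moment; what a row does not reach only later rows make up. A row lasts 1/12 s, in which the tool goes at most 0.0417 m and 0.125 rad, less where a joint would pass 70% of its speed; a pose out of reach is approached as far as the arm can. OPENING is the finger opening in m, set as the command begins (- or left out keeps the last). The fingers move at their own pace and stop on an object; FORCE is the grip in N (left out, the last holds). Time passes only in rows, so rows that do not move let the fingers close. It prints the time, the measured TCP pose, the force, the opening and the grip force at its end.
- sensors.get_state(): the state, without advancing time (a new reading comes with each control period).
- optics.read_camera(name): name is "side" or "top" or "wrist"; returns (picture, depth): 420x560x3 uint8, red, green, blue; 420x560 float32, m along the optical axis (not along the pixel's ray), 0 where there is no reading.
- optics.calibration(name): a dict with "K" (3x3 intrinsics, pixels), "k1" (the pictures are not rectified: a ray, as slopes to the right and down, at radius r is drawn at 1 + k1 r^2 times it, then the intrinsics apply), "eye" and "rotation" of the camera in the world. Camera axes: x right, y up, looking along -z (the intrinsics and any distortion apply to the point x, -y, -z); pixel columns grow to the right and rows downward; lengths in m; the calibration is good to about 2 mm. A picture is of the moment at which its call begins: read the wrist's pose just before it. calibration takes no time and is no camera call; for the wrist camera it gives the pose at the moment of the call.
- workorder.finish_job(): hands the job in; it is judged then, once.
The state is a dict: "t": time; "joints": joint angles; "qvel": joint speeds; "joint_efforts": joint torques, N m; "tcp_pos": TCP position; "eef_rot": TCP orientation; "ft_force": force on the tool from outside, world axes, zero at the start; "wrist_torque": the same for the moment, N m; "grip_width": finger opening in m; "finger_force": force on a finger pad.
Only numpy, scipy, OpenCV 4.12 (cv2) and the standard library are available. Lean on these libraries where they do the work, as an engineer would, in place of code of your own. Each camera call takes 0.05 s, during which the arm holds its last target. There are 200 camera calls.

## Working session

There is one attempt and no reset: what is moved stays moved. The work goes in short steps, Python scripts to look and compute and a shell command to move; the robot and the scene stay as the last step left them, time stands still between calls to the robot, and variables do not carry over. Pictures are saved under pics/ and viewed, at most 14 in all, crops included, and the job is handed in when it is done.

```bash
mkdir -p pics; ls
cat > h.py <<'E'
import numpy as np, cv2, json
from cell import sensors, optics, workorder
from scipy.spatial.transform import Rotation as R
def grab(n):
    c=optics.calibration(n); p,d=optics.read_camera(n); return p,d,c
def cloud(d,c):
    K=np.array(c["K"]);h,w=d.shape
    u,v=np.meshgrid(np.arange(w),np.arange(h))
    pts=np.stack([u,v],-1).reshape(-1,1,2).astype(float)
    x=(pts[:,0,0]-K[0,2])/K[0,0]; y=(pts[:,0,1]-K[1,2])/K[1,1]
    rd=np.hypot(x,y); r=rd.copy()
    for _ in range(20): r=rd/(1+c["k1"]*r*r)
    s=np.where(rd>0,r/np.maximum(rd,1e-9),1); x=x*s;y=y*s
    z=d.reshape(-1); P=np.stack([x*z,-y*z,-z],-1)
    rot=np.array(c["rotation"]); rot=rot if rot.shape==(3,3) else R.from_quat(rot).as_matrix()
    W=P@rot.T+np.array(c["eye"]); W[z==0]=np.nan
    return W.reshape(h,w,3)
E
python3 - <<'E'
from h import *
for n in ["side","top"]:
    p,d,c=grab(n); cv2.imwrite(f"pics/{n}0.png",p[:,:,::-1]); np.savez(f"{n}0.npz",p=p,d=d,W=cloud(d,c)); print(n,c)
print(sensors.get_state())
E
```

```text
pics
side {'K': array([[468.70434091,   0.        , 277.28917358],
       [  0.        , 468.70434091, 205.80025498],
       [  0.        ,   0.        ,   1.        ]]), 'k1': -0.15061370263359464, 'eye': array([0.08320784, 0.91522681, 0.75260207]), 'rotation': array([-0.10136441,  0.44757923,  0.86207717, -0.21499079])}
top {'K': array([[469.40482557,   0.        , 278.09478445],
       [  0.        , 469.40482557, 208.43806938],
       [  0.        ,   0.        ,   1.        ]]), 'k1': -0.02847911841444778, 'eye': array([ 0.34060031, -0.01335884,  1.05663118]), 'rotation': array([-0.06923928,  0.07366268,  0.70422552, -0.70274188])}
{'t': 0.1, 'joints': array([ 1.14410905,  0.32173199, -0.07009701,  1.45156024,  0.02258279,
        1.37078608, -0.05688392]), 'qvel': array([-0.00021987, -0.00244083, -0.0004341 , -0.0022331 , -0.00172489,
        0.00179114, -0.00120003]), 'joint_efforts': array([ 9.69149369e-05, -4.94877577e+01, -3.83999012e-01, -3.15211129e+01,
        1.29244049e-02,  7.48307502e-03,  3.21693119e-05]), 'tcp_pos': array([ 0.27706102, -0.58739915,  0.19594034]), 'eef_rot': array([ 9.75805399e-01,  2.18639204e-01, -2.20876482e-04, -8.20166319e-04]), 'ft_force': array([ 0.59094723,  0.77186056, -0.56384685]), 'wrist_torque': array([-0.0402786 ,  0.01335243,  0.01870839]), 'finger_force': 0.0, 'grip_width': 0.08555382561549806}
```

View pics/top0.png

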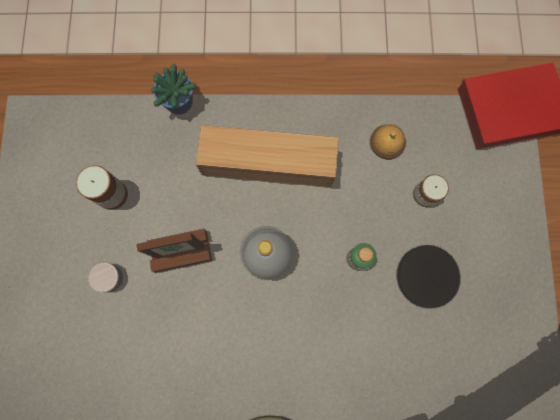

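View pics/side0.png

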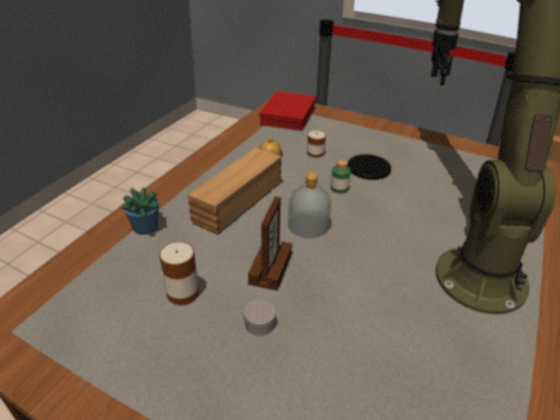

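The top view shows, as (column, row): plinth (267,155), bell (388,140), low candle (434,187), tall candle (95,182), tin (105,277), frame in rack (173,245), cloche knob (265,247), bottle (363,257) and base (428,277). The side view agrees with that layout.

```bash
cat > m.py <<'E'
from h import *
W=np.load("top0.npz")["W"]
def circ(box,zlo,zhi,name,W=W):
    u0,u1,v0,v1=box; P=W[v0:v1,u0:u1].reshape(-1,3)
    P=P[(P[:,2]>zlo)&(P[:,2]<zhi)]
    if len(P)<5: print(name,"few",len(P)); return
    c,r=cv2.minEnclosingCircle((P[:,:2]*1000).astype(np.float32))
    print(name,len(P),"enc",np.round(c,1),round(r,1),"mean",np.round(P.mean(0)*1000,1))
circ((415,455,165,215),.062,.08,"candle")
circ((245,300,220,285),.13,.17,"knob")
circ((225,310,215,285),.01,.17,"cloche all")
circ((340,385,235,280),.08,.1,"stopper")
circ((80,130,255,300),.033,.05,"tin")
circ((390,470,235,320),.013,.025,"base")
circ((70,130,160,215),.113,.13,"tall")
circ((365,410,115,165),.055,.07,"bell")
def rect(box,zlo,zhi,name):
    u0,u1,v0,v1=box; P=W[v0:v1,u0:u1].reshape(-1,3)
    P=P[(P[:,2]>zlo)&(P[:,2]<zhi)]
    print(name,len(P),cv2.minAreaRect((P[:,:2]*1000).astype(np.float32)),P.mean(0)*1000)
    return P
rect((190,345,120,195),.088,.10,"plinth")
rect((130,220,220,275),.16,.18,"frametop")
rect((130,220,220,280),.028,.042,"rack")
for n in "top","side":
    Wn=np.load(n+"0.npz")["W"]; print(n,"table z",np.nanmedian(Wn[300:330,250:330,2]))
E
python3 m.py; python3 -m jog -h | head -20
```

```text
candle 596 enc [ 590.  -360.4] 30.5 mean [ 589.1 -359.8   70.2]
knob 198 enc [449.5   5.5] 14.9 mean [448.6   5.7 156. ]
cloche all 2207 enc [449.7   5.5] 55.0 mean [444.2   4.6 108.8]
stopper 147 enc [ 442.1 -199.5] 14.4 mean [ 441.6 -199.    91.1]
tin 716 enc [398.7 357.3] 32.6 mean [398.6 356.5  39.5]
base 3115 enc [ 401.1 -352.7] 70.9 mean [ 400.6 -351.6   17.7]
tall 919 enc [590.5 363.3] 35.9 mean [589.8 362.1 120.1]
bell 32 enc [ 717.1 -278.1] 6.7 mean [ 716.3 -277.4   61.5]
plinth 5639 ((664.8967895507812, 3.2097015380859375), (300.7568054199219, 91.8529052734375), 84.50682830810547) [663.73611107   2.55218756  94.84708059]
frametop 456 ((458.6955261230469, 198.24636840820312), (15.066011428833008, 105.51408386230469), 12.332408905029297) [458.29213951 197.77077469 169.27241713]
rack 968 ((458.84588623046875, 198.79977416992188), (70.87958526611328, 130.55799865722656), 11.963347434997559) [447.88168653 189.70687402  35.41174335]
top table z 0.000132940781066071
side table z 0.0007704217012806103Traceback (most recent call last):
    return _default_decoder.decode(s)
           ~~~~~~~~~~~~~~~~~~~~~~~^^^
    obj, end = self.raw_decode(s, idx=_w(s, 0).end())
               ~~~~~~~~~~~~~~~^^^^^^^^^^^^^^^^^^^^^^^
    raise JSONDecodeError("Expecting value", s, err.value) from None
json.decoder.JSONDecodeError: Expecting value: line 1 column 1 (char 0)
```

```bash
python3 -m jog '[[0,0,-0.02,0,0,0.11],[0,0,-0.04,0,0,0.22],[0,0,-0.05,0,0,0.33],[0,0,-0.05,0,0,0.441],[0,0,-0.05,0,0,0.441]]' 0.085
cat > s.py <<'E'
from h import *
import sys
s=sensors.get_state(); p=s["tcp_pos"]; r=R.from_quat(s["eef_rot"])
print("t",round(s["t"],2),"tcp",np.round(p*1000,1),"toolx yaw",np.round(np.degrees(np.arctan2(*r.as_matrix()[1::-1,0])),2),"z",np.round(r.as_matrix()[:,2],3),"F",np.round(s["ft_force"],1),"w",round(s["grip_width"],4),"g",round(s["finger_force"],1))
if len(sys.argv)>3:
    t=np.array(list(map(float,sys.argv[1:4]))); print("tool delta",np.round(r.inv().apply(t-p*1000),1))
E
python3 s.py 590 -360 200
```

```text
t: 0.52
tcp_pos: [0.2774, -0.5881, 0.2475]
eef_rot: [1.0, -0.001, 0.0, 0.0]
ft_force: [0.3, -0.3, 0.1]
grip_width: 0.0849
finger_force: 0.0
t 0.52 tcp [ 277.4 -588.1  247.5] toolx yaw -0.17 z [ 0.    -0.001 -1.   ] F [ 0.3 -0.3  0.1] w 0.0849 g 0.0
tool delta [ 311.9 -229.1   47.4]
```

```bash
python3 -m jog '[[0.04,-0.03,0,0,0,0],[0.07,-0.05,0,0,0,0],[0.1,-0.075,0,0,0,0],[0.13,-0.095,0,0,0,0],[0.16,-0.118,0,0,0,0]]' >/dev/null
python3 -m jog '[[0.03,-0.022,0,0,0,0],[0.06,-0.044,0,0,0,0],[0.09,-0.066,0.01,0,0,0],[0.12,-0.088,0.03,0,0,0],[0.15,-0.11,0.047,0,0,0]]' >/dev/null
python3 -m jog '[[0,0,0,0,0,0],[0,0,0,0,0,0]]' >/dev/null
python3 s.py 590 -360 28
```

```text
t 1.52 tcp [ 588.5 -355.5  196.5] toolx yaw 0.52 z [-0.004  0.004 -1.   ] F [ 0.   0.1 -1. ] w 0.0847 g 0.0
tool delta [  2.1   5.3 168.5]
```

```bash
python3 -m jog '[[0.002,0.005,0.03,0,0,0],[0.002,0.005,0.06,0,0,0],[0.002,0.005,0.09,0,0,0],[0.002,0.005,0.115,0,0,0],[0.002,0.005,0.13,0,0,0]]' >/dev/null
python3 -m jog '[[0,0,0.015,0,0,0],[0,0,0.03,0,0,0],[0,0,0.038,0,0,0],[0,0,0.038,0,0,0]]' >/dev/null
python3 s.py 590 -360 28
python3 -m jog '[[0,0,0,0,0,0],[0,0,0,0,0,0],[0,0,0,0,0,0],[0,0,0,0,0,0],[0,0,0,0,0,0]]' 0.05 40
python3 -m jog '[[0,0,0,0,0,0],[0,0,0,0,0,0],[0,0,0,0,0,0]]'
python3 s.py
```

```text
t 2.27 tcp [ 586.7 -365.5   29.6] toolx yaw -0.04 z [-0.004  0.001 -1.   ] F [-0.3  0.5 -0.2] w 0.0848 g 0.0
tool delta [ 3.3 -5.5  1.6]
t: 2.68
tcp_pos: [0.5898, -0.3652, 0.0329]
eef_rot: [1.0, -0.0, 0.001, 0.0]
ft_force: [-0.1, -0.2, -0.4]
grip_width: 0.0499
finger_force: 0.0
t: 2.93
tcp_pos: [0.5898, -0.3652, 0.0328]
eef_rot: [1.0, -0.0, 0.001, 0.0]
ft_force: [-0.1, 0.5, 3.4]
grip_width: 0.0503
finger_force: 1.9
t 2.93 tcp [ 589.8 -365.2   32.8] toolx yaw -0.01 z [ 0.001 -0.001 -1.   ] F [-0.1  0.5  3.4] w 0.0503 g 1.9
```

Run:
```python
from h import *
a,_,_=grab("wrist"); b,_,_=grab("side")
b=cv2.resize(b[100:220,250:410],(560,420))
cv2.imwrite("pics/g1.png",cv2.resize(np.hstack([a,b]),(800,300))[:,:,::-1])
```

```text
(no output)
```

View pics/g1.png

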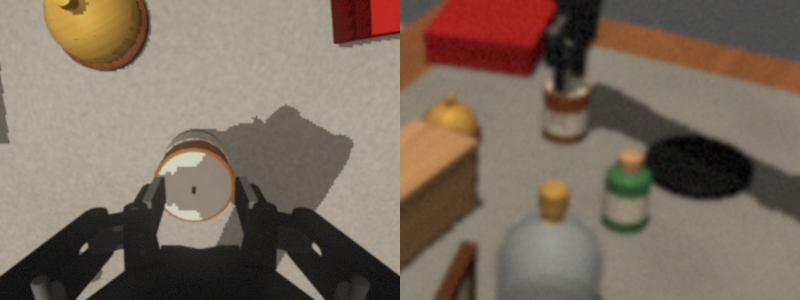

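The wrist view shows the candle's top at (195,185) with the pads at (160,195) and (237,195), so the fingers straddle it. The reported 50 mm width is doubtful, so I'll check where the candle is now and squeeze harder.

```bash
python3 -m jog '[[0,0,0,0,0,0],[0,0,0,0,0,0],[0,0,0,0,0,0]]' 0.03 40
python3 - <<'E'
from h import *
p,d,c=grab("wrist"); W=cloud(d,c); P=W.reshape(-1,3)
q=P[(P[:,2]>.063)&(P[:,2]<.076)&(np.hypot(P[:,0]-.59,P[:,1]+.36)<.06)]
print(len(q),cv2.minEnclosingCircle((q[:,:2]*1000).astype(np.float32)),q.mean(0)); 
p,d,c=grab("side"); W=cloud(d,c); P=W.reshape(-1,3)
for lo,hi in((.005,.03),(.03,.06),(.063,.078)):
    q=P[(P[:,2]>lo)&(P[:,2]<hi)&(np.hypot(P[:,0]-.59,P[:,1]+.36)<.06)];print(len(q),q.min(0),q.max(0))
E
```

```text
t: 3.28
tcp_pos: [0.5917, -0.364, 0.0353]
eef_rot: [1.0, 0.0, 0.002, 0.0]
ft_force: [-1.2, 4.1, 13.4]
grip_width: 0.0305
finger_force: 6.8
7244 ((591.04443359375, -362.7715148925781), 30.114723205566406) [ 0.59559477 -0.36331865  0.07019397]
123 [ 0.55851136 -0.38372092  0.00510354] [ 0.64199182 -0.32957424  0.02966411]
157 [ 0.5575743  -0.36746081  0.03019114] [ 0.6174399  -0.32529234  0.05998978]
118 [ 0.55815042 -0.38735224  0.06313756] [ 0.61680245 -0.32803945  0.07767213]
```

Run:
```python
from h import *
s=sensors.get_state(); print(s["grip_width"],s["finger_force"],s["tcp_pos"])
a,d,c=grab("wrist"); W=cloud(d,c); np.savez("w1.npz",a=a,W=W)
cv2.imwrite("pics/g2.png",cv2.resize(a[170:400,100:460],(800,511))[:,:,::-1])
```

```text
0.030452984115351932 6.761891740607098 [ 0.59171906 -0.36396661  0.03525492]
```

View pics/g2.png

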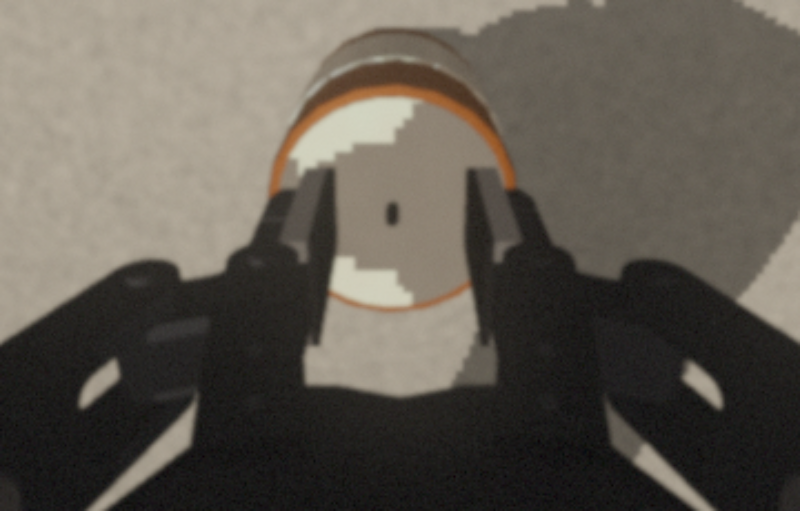

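Run:
```python
from h import *
W=np.load("w1.npz")["W"]
for cu,cv in ((315,180),(310,210),(325,210),(290,210),(485,180),(490,210),(472,210),(510,210),(320,320),(260,260),(350,250),(400,400)):
    u=int(100+cu*.45);v=int(170+cv*.45); print(cu,cv,np.round(W[v,u]*1000))
print(optics.calibration("wrist")["eye"],optics.calibration("wrist")["rotation"])
```

```text
315 180 [ 602. -346.   82.]
310 210 [ 602. -347.   95.]
325 210 [ 600. -349.   91.]
290 210 [ 598. -342.   87.]
485 180 [ 602. -383.   81.]
490 210 [ 603. -382.   95.]
472 210 [ 598. -380.   86.]
510 210 [ 602. -386.   95.]
320 320 [ 584. -350.  105.]
260 260 [ 604. -342.  117.]
350 250 [ 579. -352.   70.]
400 400 [ 601. -365.  145.]
[ 0.66088988 -0.36466472  0.21229312] [-0.09723745  0.09744232 -0.70008831  0.70066128]
```

The depth readings put the fingertips at z≈70 mm, resting on the wax, while the reported TCP z is 35 mm. That means the reported TCP reads about 31 mm too low. I'll lift, open and check this before going down again.

```bash
python3 -m jog '[[0,0,-0.02,0,0,0],[0,0,-0.04,0,0,0],[0,0,-0.06,0,0,0],[0,0,-0.06,0,0,0]]' 0.0 >/dev/null
python3 -m jog '[[0,0,0,0,0,0],[0,0,0,0,0,0],[0,0,0,0,0,0],[0,0,0,0,0,0]]'
python3 - <<'E'
from h import *
s=sensors.get_state(); a,d,c=grab("wrist"); W=cloud(d,c); t=s["tcp_pos"]; r=R.from_quat(s["eef_rot"]).as_matrix()
L=(W-t)@r; m=(np.abs(L[...,1])<.05)&(np.abs(L[...,0])<.06)&(W[...,2]>.1)
q=L[m]*1000; print("w",s["grip_width"],"tcp",t,"eye local",(c["eye"]-t)@r)
print("tool-z percentiles of gripper pts",np.percentile(q[:,2],[1,10,50,90,98,99.5,99.9]),len(q))
k=q[q[:,2]>np.percentile(q[:,2],97)];print("tip",k.mean(0),k.min(0),k.max(0))
g=a.copy(); cv2.imwrite("pics/g3.png",g[:,:,::-1])
E
```

```text
t: 4.1
tcp_pos: [0.5885, -0.3645, 0.0902]
eef_rot: [1.0, -0.0, -0.001, -0.001]
ft_force: [-0.5, -0.0, 0.2]
grip_width: -0.0004
finger_force: 0.0
w -0.00040683295156583664 tcp [ 0.58848509 -0.36448158  0.0902085 ] eye local [ 0.06987759  0.00076424 -0.17669454]
tool-z percentiles of gripper pts [-136.9759605  -130.74468322 -114.41217448  -86.17003516  -57.93661056
  -44.8894267   -40.20099743] 47676
tip [  8.93494229   0.5573821  -53.3747441 ] [  5.89610155 -13.16106615 -65.25841221] [ 11.67434598  14.18423069 -37.94981003]
```

View pics/g3.png

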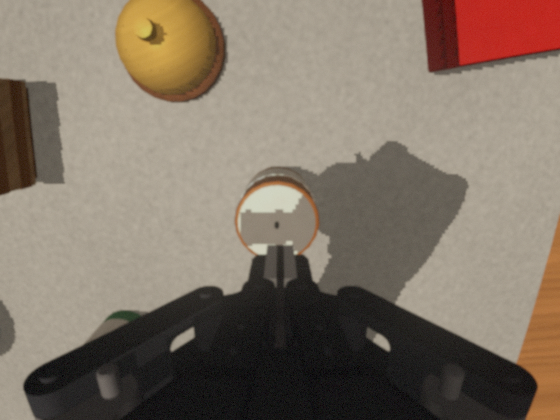

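The closed tips show at about (280,250), 37 mm behind the reported TCP along the tool axis. From here on, reported z = wanted z − 36 mm. Next I'll regrasp the candle.

```bash
python3 -m jog '[[0.002,-0.002,0,0,0,0],[0.002,-0.002,0,0,0,0],[0.002,-0.002,0,0,0,0],[0.002,-0.002,0,0,0,0]]' 0.085 >/dev/null
python3 -m jog '[[0,0,0,0,0,0],[0,0,0.02,0,0,0],[0,0,0.04,0,0,0],[0,0,0.06,0,0,0],[0,0,0.07,0,0,0]]' |grep -E 'tcp|ft|wid'
python3 -m jog '[[0,0,0.01,0,0,0],[0,0,0.02,0,0,0],[0,0,0.026,0,0,0],[0,0,0.026,0,0,0]]' |grep -E 'tcp|ft'
python3 -m jog '[[0,0,0,0,0,0],[0,0,0,0,0,0],[0,0,0,0,0,0],[0,0,0,0,0,0],[0,0,0,0,0,0]]' 0.05 40 |grep -E 'tcp|ft|wid|fin'
python3 s.py
```

```text
tcp_pos: [0.5898, -0.3623, 0.0192]
ft_force: [-0.4, 0.0, -0.2]
grip_width: 0.0852
tcp_pos: [0.5907, -0.3626, -0.0053]
ft_force: [-0.6, 0.2, 0.7]
tcp_pos: [0.5923, -0.3634, -0.0027]
ft_force: [0.2, -0.1, 4.2]
grip_width: 0.0589
finger_force: 43.8
t 5.65 tcp [ 592.3 -363.4   -2.7] toolx yaw -0.01 z [ 0.002 -0.001 -1.   ] F [ 0.2 -0.1  4.2] w 0.0589 g 43.8
```

```bash
python3 -m jog '[[0,0,-0.02,0,0,0],[0,0,-0.04,0,0,0],[0,0,-0.06,0,0,0],[-0.02,0,-0.06,0,0,0],[-0.05,0,-0.06,0,0,0]]' |grep -E 'tcp|ft|wid|fin'
python3 -m jog '[[-0.03,-0.005,0,0,0,0],[-0.065,-0.01,0,0,0,0],[-0.1,-0.01,0,0,0,0],[-0.125,-0.01,0,0,0,0],[-0.14,-0.01,0,0,0,0]]' >/dev/null
python3 -m jog '[[0,0,0,0,0,0],[0,0,0,0,0,0],[0,0,0,0,0,0]]' |grep -E 'ft|wid|fin'
python3 s.py 402 -353 16
```

```text
tcp_pos: [0.5447, -0.3618, 0.0573]
ft_force: [-1.3, 0.4, -2.6]
grip_width: 0.0592
finger_force: 43.8
ft_force: [0.4, 0.8, -2.0]
grip_width: 0.0594
finger_force: 43.8
t 6.73 tcp [ 402.5 -352.7   56.1] toolx yaw 0.03 z [ 0.001 -0.    -1.   ] F [ 0.4  0.8 -2. ] w 0.0594 g 43.8
tool delta [-0.5  0.3 40.1]
```

```bash
python3 -m jog '[[0,0,0.015,0,0,0],[0,0,0.028,0,0,0],[0,0,0.036,0,0,0],[0,0,0.038,0,0,0],[0,0,0.038,0,0,0]]' |grep -E 'tcp|ft'
python3 -m jog '[[0,0,0.002,0,0,0],[0,0,0.004,0,0,0],[0,0,0.004,0,0,0]]' |grep -E 'tcp|ft'
```

```text
tcp_pos: [0.4017, -0.3522, 0.0171]
ft_force: [-0.5, -0.4, -2.3]
tcp_pos: [0.4023, -0.3534, 0.0152]
ft_force: [-0.2, 0.7, 2.2]
```

```bash
python3 -m jog '[[0,0,0,0,0,0],[0,0,0,0,0,0],[0,0,0,0,0,0],[0,0,0,0,0,0]]' 0.085 |grep -E 'wid|fin'
python3 -m jog '[[0,0,-0.02,0,0,0],[0,0,-0.05,0,0,0],[0,0,-0.08,0,0,0],[0,0,-0.12,0,0,0],[0,0,-0.15,0,0,0]]' >/dev/null
python3 -m jog '[[0,-0.03,0,0,0,0],[0.01,-0.07,0,0,0,0],[0.02,-0.11,0,0,0,0],[0.025,-0.15,0,0,0,0],[0.03,-0.19,0,0,0,0]]' |grep -E 'tcp'
python3 -m jog '[[0,-0.04,0,0,0,0],[0.01,-0.08,0,0,0,0],[0.017,-0.12,0,0,0,0],[0.017,-0.15,0,0,0,0],[0.017,-0.169,0,0,0,0]]' |grep -E 'tcp'
python3 -m jog '[[0,0,0,0,0,0],[0,0,0,0,0,0]]' >/dev/null
python3 - <<'E'
from h import *
p,d,c=grab("top"); W=cloud(d,c)
P=W.reshape(-1,3); q=P[(P[:,2]>.08)&(P[:,2]<.092)&(np.hypot(P[:,0]-.4,P[:,1]+.353)<.06)]
print("candle",cv2.minEnclosingCircle((q[:,:2]*1000).astype(np.float32)),len(q))
E
python3 s.py 449.5 5.5 90
```

```text
grip_width: 0.0852
finger_force: 0.0
tcp_pos: [0.4315, -0.1611, 0.1641]
tcp_pos: [0.4484, 0.0103, 0.1642]
candle ((399.71417236328125, -353.72222900390625), 30.65686798095703) 663
t 9.2 tcp [448.4   5.5 163.9] toolx yaw 0.0 z [ 0.    -0.001 -1.   ] F [-1.  -1.  -0.1] w 0.0851 g 0.0
tool delta [ 1.1 -0.1 73.9]
```

Candle stands on the base, within 2 mm of centre. Next the cloche.

```bash
python3 -m jog '[[0.001,0,0.02,0,0,0],[0.001,0,0.04,0,0,0],[0.001,0,0.06,0,0,0],[0.001,0,0.074,0,0,0],[0.001,0,0.074,0,0,0]]' |grep -E 'tcp|ft'
python3 -m jog '[[0,0,0,0,0,0],[0,0,0,0,0,0],[0,0,0,0,0,0],[0,0,0,0,0,0],[0,0,0,0,0,0]]' 0.02 40 |grep -E 'tcp|ft|wid|fin'
python3 -m jog '[[0,0,0,0,0,0],[0,0,0,0,0,0],[0,0,0,0,0,0],[0,0,0,0,0,0]]' |grep -E 'tcp|ft|wid|fin'
```

```text
tcp_pos: [0.4468, 0.0042, 0.087]
ft_force: [-0.9, -0.7, -0.2]
tcp_pos: [0.4503, 0.0064, 0.0909]
ft_force: [-0.6, 1.6, 0.4]
grip_width: 0.0289
finger_force: 39.4
tcp_pos: [0.4503, 0.0066, 0.0908]
ft_force: [-0.9, 1.6, 6.3]
grip_width: 0.0286
finger_force: 39.7
```

```bash
python3 -m jog '[[0,0,-0.015,0,0,0],[0,0,-0.04,0,0,0],[0,0,-0.07,0,0,0],[0,0,-0.1,0,0,0],[0,0,-0.13,0,0,0]]' 0.02 60|grep -E 'tcp|ft|wid|fin'
python3 -m jog '[[0,0.015,0,0,0,0],[-0.005,0.04,0,0,0,0],[-0.01,0.07,0,0,0,0],[-0.015,0.1,0,0,0,0],[-0.02,0.13,0,0,0,0]]' |grep -E 'wid|fin'
python3 -m jog '[[-0.005,0.03,0,0,0,0],[-0.01,0.06,0,0,0,0],[-0.015,0.09,0,0,0,0],[-0.02,0.12,0,0,0,0],[-0.023,0.15,0,0,0,0]]' |grep -E 'wid|fin'
python3 -m jog '[[-0.002,0.03,0,0,0,0],[-0.004,0.05,0,0,0,0],[-0.006,0.065,0,0,0,0],[-0.006,0.074,0,0,0,0],[-0.006,0.079,0,0,0,0]]' >/dev/null
python3 -m jog '[[0,0,0,0,0,0],[0,0,0,0,0,0],[0,0,0,0,0,0]]' |grep -E 'ft|wid|fin'
python3 s.py 401.3 -352.2 109
python3 - <<'E'
from h import *
p,d,c=grab("top"); np.savez("c1.npz",p=p,W=cloud(d,c)); q,_,_=grab("side")
cv2.imwrite("pics/c1.png",np.hstack([cv2.resize(p[200:350,360:520],(400,375)),cv2.resize(q[60:210,290:450],(400,375))])[:,:,::-1])
E
```

```text
tcp_pos: [0.448, 0.0057, 0.2198]
ft_force: [1.1, 0.2, -4.0]
grip_width: 0.0281
finger_force: 59.7
grip_width: 0.0282
finger_force: 59.7
grip_width: 0.0281
finger_force: 59.7
ft_force: [-0.2, 0.2, -3.6]
grip_width: 0.0282
finger_force: 59.8
t 12.28 tcp [ 401.  -351.4  219.9] toolx yaw 0.12 z [ 0.     0.001 -1.   ] F [-0.2  0.2 -3.6] w 0.0282 g 59.8
tool delta [  0.3   0.9 110.9]
```

View pics/c1.png

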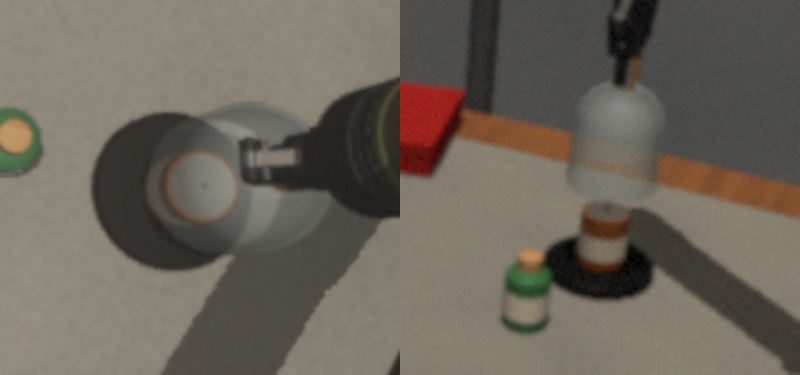

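In both halves of the picture the cloche hangs upright over the candle: the candle top is at (203,185) and the cloche at (613,140). I'll lower it now.

```bash
python3 -m jog '[[0,0.001,0.02,0,0,0],[0,0.001,0.045,0,0,0],[0,0.001,0.07,0,0,0],[0,0.001,0.09,0,0,0],[0,0.001,0.1,0,0,0]]' |grep -E 'tcp|ft'
python3 -m jog '[[0,0,0.004,0,0,0],[0,0,0.007,0,0,0],[0,0,0.009,0,0,0],[0,0,0.009,0,0,0],[0,0,0.009,0,0,0]]' |grep -E 'tcp|ft'
python3 -m jog '[[0,0,0.001,0,0,0],[0,0,0.002,0,0,0],[0,0,0.003,0,0,0]]' |grep -E 'tcp|ft'
```

```text
tcp_pos: [0.3991, -0.3521, 0.1173]
ft_force: [-1.7, 0.0, -4.9]
tcp_pos: [0.401, -0.3544, 0.1121]
ft_force: [-0.3, -0.8, -4.0]
tcp_pos: [0.4009, -0.354, 0.109]
ft_force: [-0.6, 2.2, 6.5]
```

```bash
python3 -m jog '[[0,0,0,0,0,0],[0,0,0,0,0,0],[0,0,0,0,0,0],[0,0,0,0,0,0]]' 0.085 |grep -E 'tcp|ft|wid'
python3 -m jog '[[0,0,-0.02,0,0,0],[0,0,-0.05,0,0,0],[0,0,-0.08,0,0,0],[0,0,-0.08,0,0,0]]' >/dev/null
python3 -m jog '[[0.01,-0.04,0,0,0,0],[0.02,-0.08,0,0,0,0],[0.03,-0.12,0.01,0,0,0],[0.041,-0.15,0.03,0,0,0],[0.041,-0.154,0.05,0,0,0]]' >/dev/null
python3 -m jog '[[0,0,0.01,0,0,0],[0,0,0.01,0,0,0],[0,0,0.01,0,0,0]]' >/dev/null
python3 s.py 442 -199.5 -5
python3 - <<'E'
from h import *
p,d,c=grab("top"); W=cloud(d,c); P=W.reshape(-1,3)
q=P[(P[:,2]>.15)&(P[:,2]<.19)&(np.hypot(P[:,0]-.4,P[:,1]+.353)<.03)]
print("knob",cv2.minEnclosingCircle((q[:,:2]*1000).astype(np.float32)),len(q),q[:,2].max())
q=P[(P[:,2]>.025)&(P[:,2]<.19)&(np.hypot(P[:,0]-.4,P[:,1]+.353)<.07)]
print("cloche",cv2.minEnclosingCircle((q[:,:2]*1000).astype(np.float32)),len(q))
E
```

```text
tcp_pos: [0.4006, -0.3543, 0.1083]
ft_force: [0.4, -0.7, 0.1]
grip_width: 0.0752
t 14.8 tcp [ 440.8 -201.4  127.9] toolx yaw -0.13 z [-0.001 -0.    -1.   ] F [-0.7 -0.5  0.7] w 0.0849 g 0.0
tool delta [  1.3  -1.9 132.9]Traceback (most recent call last):
  File "<stdin>", line 4, in <module>
    return umr_maximum(a, axis, None, out, keepdims, initial, where)
ValueError: zero-size array to reduction operation maximum which has no identity
```

```bash
python3 -m jog '[[0.001,-0.002,0.03,0,0,0],[0.001,-0.002,0.06,0,0,0],[0.001,-0.002,0.09,0,0,0],[0.001,-0.002,0.115,0,0,0],[0.001,-0.002,0.133,0,0,0]]' >/dev/null
python3 -m jog '[[0,0,0,0,0,0],[0,0,0,0,0,0]]' |grep -E 'tcp|ft'
python3 -m jog '[[0,0,0,0,0,0],[0,0,0,0,0,0],[0,0,0,0,0,0],[0,0,0,0,0,0],[0,0,0,0,0,0]]' 0.04 40 >/dev/null
python3 -m jog '[[0,0,0,0,0,0],[0,0,0,0,0,0],[0,0,0,0,0,0]]' |grep -E 'tcp|ft|wid|fin'
```

```text
tcp_pos: [0.4424, -0.1992, -0.0047]
ft_force: [0.7, 0.6, -0.1]
tcp_pos: [0.444, -0.199, -0.0031]
ft_force: [-0.5, -0.1, 6.0]
grip_width: 0.0527
finger_force: 42.9
```

```bash
python3 -m jog '[[0,0,-0.02,0,0,0],[0,0,-0.05,0,0,0],[0,0,-0.085,0,0,0],[0,0,-0.12,0,0,0],[0,0,-0.14,0,0,0]]' |grep -E 'ft|wid|fin'
python3 -m jog '[[0.01,-0.013,0,0,0,0],[0.03,-0.039,0,0,0,0],[0.05,-0.066,0,0,0,0],[0.07,-0.092,0,0,0,0],[0.09,-0.118,0,0,0,0]]' >/dev/null
python3 -m jog '[[0.02,-0.026,0,0,0,0],[0.04,-0.052,0,0,0,0],[0.06,-0.079,0,0,0,0],[0.08,-0.105,0,0,0,0],[0.1,-0.131,0,0,0,0]]' >/dev/null
python3 -m jog '[[0.018,-0.024,0,0,0,0],[0.032,-0.043,0,0,0,0],[0.041,-0.053,0,0,0,0],[0.041,-0.053,0,0,0,0],[0.041,-0.053,0,0,0,0]]' |grep -E 'ft|wid|fin'
python3 s.py 675.5 103 94
```

```text
ft_force: [1.3, -0.7, -2.0]
grip_width: 0.0528
finger_force: 43.1
ft_force: [-1.0, -0.6, -1.8]
grip_width: 0.0527
finger_force: 43.1
t 17.77 tcp [672.9 104.6 134.2] toolx yaw 0.07 z [-0.002 -0.    -1.   ] F [-1.  -0.6 -1.8] w 0.0527 g 43.1
tool delta [ 2.7  1.6 40.2]
```

```bash
python3 -m jog '[[0.002,0.001,0.015,0,0,0],[0.002,0.001,0.03,0,0,0],[0.002,0.001,0.037,0,0,0],[0.002,0.001,0.039,0,0,0],[0.002,0.001,0.039,0,0,0]]' |grep -E 'tcp|ft'
python3 -m jog '[[0,0,0.001,0,0,0],[0,0,0.002,0,0,0],[0,0,0.003,0,0,0]]' |grep -E 'tcp|ft'
```

```text
tcp_pos: [0.6745, 0.1016, 0.0947]
ft_force: [-0.5, -0.2, -2.2]
tcp_pos: [0.676, 0.1031, 0.0937]
ft_force: [-0.5, -0.8, -1.6]
```

```bash
python3 -m jog '[[0,0,0.001,0,0,0],[0,0,0.002,0,0,0],[0,0,0.003,0,0,0],[0,0,0.003,0,0,0]]' |grep -E 'tcp|ft'
```

```text
tcp_pos: [0.6758, 0.1031, 0.092]
ft_force: [-3.9, -0.3, 6.1]
```

```bash
python3 -m jog '[[0,0,0,0,0,0],[0,0,0,0,0,0],[0,0,0,0,0,0],[0,0,0,0,0,0]]' 0.085 |grep -E 'ft|wid'
python3 -m jog '[[0,0,-0.02,0,0,0],[0,0,-0.05,0,0,0],[0,0,-0.08,0,0,0],[0,0,-0.11,0,0,0],[0,0,-0.11,0,0,0]]' >/dev/null
python3 -m jog '[[-0.02,-0.018,0,0,0,0],[-0.05,-0.046,0,0,0,0],[-0.08,-0.073,0,0,0,0],[-0.11,-0.1,0,0,0,0],[-0.14,-0.128,0,0,0,0]]' >/dev/null
python3 -m jog '[[-0.03,-0.028,0,0,0,0],[-0.06,-0.055,0,0,0,0],[-0.09,-0.083,0,0,0,0],[-0.12,-0.11,0.01,0,0,0],[-0.137,-0.126,0.04,0,0,0]]' >/dev/null
python3 -m jog '[[0,0,0.02,0,0,0],[0,0,0.05,0,0,0],[0,0,0.05,0,0,0],[0,0,0.05,0,0,0]]' >/dev/null
python3 s.py 398.7 357.3 -32
python3 - <<'E'
from h import *
p,d,c=grab("top"); W=cloud(d,c); P=W.reshape(-1,3); np.savez("t1.npz",W=W)
def f(n,lo,hi,x,y,r):
    q=P[(P[:,2]>lo)&(P[:,2]<hi)&(np.hypot(P[:,0]-x,P[:,1]-y)<r)]
    if len(q)>4: print(n,cv2.minEnclosingCircle((q[:,:2]*1000).astype(np.float32)),len(q),q[:,2].max())
f("knob",.15,.19,.4,-.353,.03); f("cloche",.025,.19,.4,-.353,.07); f("stopper",.17,.2,.674,.103,.04)
f("tin",.033,.05,.3987,.357,.05);f("tall",.113,.13,.59,.363,.05)
E
```

```text
ft_force: [-0.0, 0.5, 0.1]
grip_width: 0.0846
t 20.68 tcp [397.6 356.2 108.9] toolx yaw -0.0 z [-0.003 -0.002 -1.   ] F [ 0.6  0.5 -0.6] w 0.0854 g 0.0
tool delta [  1.5  -1.3 140.9]
knob ((399.3327331542969, -353.3538818359375), 15.267833709716797) 253 0.18071339314212798
cloche ((399.5043640136719, -352.0513610839844), 55.16950988769531) 2746 0.18071339314212798
stopper ((672.84375, 100.04647827148438), 18.06882095336914) 198 0.1919473113197928
tin ((398.4074401855469, 357.3949890136719), 32.41990661621094) 376 0.043964815527302026
tall ((590.8917846679688, 363.6413269042969), 36.501930236816406) 917 0.12695257981574015
```

Cloche and bottle are well placed. Next the tin.

```bash
python3 -m jog '[[0.001,-0.001,0.03,0,0,0],[0.001,-0.001,0.06,0,0,0],[0.001,-0.001,0.09,0,0,0],[0.001,-0.001,0.115,0,0,0],[0.001,-0.001,0.125,0,0,0]]' >/dev/null
python3 -m jog '[[0,0,0.008,0,0,0],[0,0,0.015,0,0,0],[0,0,0.015,0,0,0]]' |grep -E 'tcp|ft'
python3 -m jog '[[0,0,0,0,0,0],[0,0,0,0,0,0],[0,0,0,0,0,0],[0,0,0,0,0,0],[0,0,0,0,0,0]]' 0.05 40 |grep -E 'tcp|ft|wid|fin'
```

```text
tcp_pos: [0.4002, 0.3584, -0.0297]
ft_force: [0.4, -0.3, 0.2]
tcp_pos: [0.4007, 0.3591, -0.0284]
ft_force: [0.0, -0.2, 7.6]
grip_width: 0.0634
finger_force: 43.7
```

```bash
python3 -m jog '[[0,0,-0.02,0,0,0],[0,0,-0.05,0,0,0],[0,0,-0.085,0,0,0],[0,0,-0.12,0,0,0],[0,0,-0.155,0,0,0]]' |grep -E 'tcp|wid|fin'
python3 -m jog '[[0,0,-0.03,0,0,0],[0,0,-0.05,0,0,0],[0.01,0.018,-0.055,0,0,0],[0.025,0.044,-0.055,0,0,0],[0.042,0.075,-0.055,0,0,0]]' >/dev/null
python3 -m jog '[[0.018,0.031,0,0,0,0],[0.036,0.063,0,0,0,0],[0.053,0.094,0,0,0,0],[0.071,0.126,0,0,0,0],[0.089,0.157,0,0,0,0]]' >/dev/null
python3 -m jog '[[0.018,0.031,0,0,0,0],[0.036,0.063,0,0,0,0],[0.053,0.094,0,0,0,0],[0.071,0.126,0,0,0,0],[0.089,0.157,0,0,0,0]]' >/dev/null
python3 -m jog '[[0.015,0.027,0,0,0,0],[0.026,0.048,0,0,0,0],[0.034,0.061,0,0,0,0],[0.036,0.065,0,0,0,0],[0.036,0.065,0,0,0,0]]' |grep -E 'tcp|ft|wid|fin'
python3 -m jog '[[0,0,0.01,0,0,0],[0,0,0.03,0,0,0],[0,0,0.05,0,0,0],[0,0,0.065,0,0,0],[0,0,0.065,0,0,0]]' |grep -E 'wid|fin'
python3 -m jog '[[0,0,0.02,0,0,0],[0,0,0.03,0,0,0],[0,0,0.03,0,0,0]]' |grep -E 'wid|fin'
python3 s.py 657 -95 69
```

```text
tcp_pos: [0.3989, 0.3578, 0.1264]
grip_width: 0.0635
finger_force: 45.0
tcp_pos: [0.6552, -0.0974, 0.1792]
ft_force: [-0.3, 1.2, -2.8]
grip_width: 0.0638
finger_force: 45.0
grip_width: 0.0639
finger_force: 45.0
grip_width: 0.0639
finger_force: 45.0
t 24.57 tcp [653.3 -94.6  82.6] toolx yaw 0.08 z [-0.005  0.001 -1.   ] F [-0.6 -0.3 -3. ] w 0.0639 g 45.0
tool delta [ 3.8  0.5 13.6]
```

```bash
python3 -m jog '[[0.002,0,0.005,0,0,0],[0.002,0,0.01,0,0,0],[0.002,0,0.012,0,0,0],[0.002,0,0.012,0,0,0]]' |grep -E 'tcp|ft'
python3 -m jog '[[0,0,0.001,0,0,0],[0,0,0.002,0,0,0],[0,0,0.003,0,0,0],[0,0,0.003,0,0,0]]' |grep -E 'tcp|ft'
```

```text
tcp_pos: [0.6573, -0.0959, 0.0728]
ft_force: [-0.2, 0.3, -2.5]
tcp_pos: [0.6574, -0.096, 0.0698]
ft_force: [0.2, -0.2, -2.3]
```

```bash
python3 -m jog '[[0,0,0.001,0,0,0],[0,0,0.002,0,0,0],[0,0,0.002,0,0,0]]' |grep -E 'tcp|ft'
```

```text
tcp_pos: [0.6573, -0.096, 0.0677]
ft_force: [1.3, 0.6, -1.2]
```

```bash
python3 -m jog '[[0,0,0.001,0,0,0],[0,0,0.002,0,0,0],[0,0,0.002,0,0,0]]' |grep -E 'tcp|ft'
```

```text
tcp_pos: [0.6575, -0.096, 0.0666]
ft_force: [-1.6, -0.3, 2.5]
```

```bash
python3 -m jog '[[0,0,0,0,0,0],[0,0,0,0,0,0],[0,0,0,0,0,0],[0,0,0,0,0,0]]' 0.085 |grep -E 'ft|wid'
python3 -m jog '[[0,0,-0.02,0,0,0],[0,0,-0.05,0,0,0],[0,0,-0.085,0,0,0],[0,0,-0.115,0,0,0],[0,0,-0.14,0,0,0]]' >/dev/null
python3 -m jog '[[-0.02,-0.03,0,0,0,0],[-0.04,-0.059,0,0,0,0],[-0.06,-0.089,0,0,0,0],[-0.08,-0.119,0,0,0,0],[-0.1,-0.148,0,0,0,0]]' >/dev/null
python3 -m jog '[[-0.02,-0.03,0,0,0,0],[-0.04,-0.059,0,0,0,0],[-0.06,-0.089,0,0,0,0],[-0.08,-0.119,0,0,0,0],[-0.098,-0.146,0,0,0,0]]' >/dev/null
python3 -m jog '[[0,0,0,0,0,-0.12],[0,0,0,0,0,-0.24],[0,0,0,0,0,-0.36],[0,0,0,0,0,-0.48],[0,0,0,0,0,-0.6]]' 0.085 >/dev/null
python3 -m jog '[[0,0,0,0,0,-0.12],[0,0,0,0,0,-0.24],[0,0,0,0,0,-0.36],[0,0,0,0,0,-0.48],[0,0,0,0,0,-0.6]]' >/dev/null
python3 -m jog '[[0,0,0,0,0,-0.12],[0,0,0,0,0,-0.24],[0,0,0,0,0,-0.36],[0,0,0,0,0,-0.48],[0,0,0,0,0,-0.58]]' >/dev/null
python3 -m jog '[[0,0,0,0,0,0],[0,0,0,0,0,0]]' |grep ft
python3 s.py 458.7 198.3 200
python3 - <<'E'
from h import *
print(np.round(sensors.get_state()["joints"],2))
E
```

```text
ft_force: [-0.5, -0.3, 0.1]
grip_width: 0.0851
ft_force: [-1.0, -0.2, -0.1]
t 28.73 tcp [459.5 198.1 206. ] toolx yaw 101.82 z [ 0. -0. -1.] F [-1.  -0.2 -0.1] w 0.0852 g 0.0
tool delta [ 0.3 -0.7  5.9]
[ 0.15  0.02 -0.62  1.78  0.01  1.34 -0.26]
```

```bash
python3 -m jog '[[0,-0.0005,0.03,0,0,0],[0,-0.0005,0.06,0,0,0],[0,-0.0005,0.085,0,0,0],[0,-0.0005,0.1,0,0,0],[0,-0.0005,0.109,0,0,0]]' >/dev/null
python3 -m jog '[[0,0,0,0,0,0],[0,0,0,0,0,0]]' |grep -E 'tcp|ft'
python3 -m jog '[[0,0,0,0,0,0],[0,0,0,0,0,0],[0,0,0,0,0,0],[0,0,0,0,0,0],[0,0,0,0,0,0]]' 0.0 30 >/dev/null
python3 -m jog '[[0,0,0,0,0,0],[0,0,0,0,0,0],[0,0,0,0,0,0],[0,0,0,0,0,0]]' |grep -E 'tcp|ft|wid|fin'; python3 s.py
```

```text
tcp_pos: [0.4592, 0.1982, 0.0972]
ft_force: [0.0, 0.9, -0.5]
tcp_pos: [0.4593, 0.1981, 0.0972]
ft_force: [-0.2, -0.5, 2.8]
grip_width: 0.0135
finger_force: 30.8
t 30.07 tcp [459.3 198.1  97.2] toolx yaw 101.97 z [ 0.001  0.    -1.   ] F [-0.2 -0.5  2.8] w 0.0135 g 30.8
```

```bash
python3 -m jog '[[0,0,-0.01,0,0,0],[0,0,-0.025,0,0,0],[0,0,-0.04,0,0,0],[0,0,-0.06,0,0,0],[0,0,-0.08,0,0,0]]' 0.0 50 |grep -E 'ft|wid|fin'
python3 -m jog '[[-0.02,0.008,0,0,0,0],[-0.05,0.02,0,0,0,0],[-0.08,0.031,0,0,0,0],[-0.11,0.042,0,0,0,0],[-0.14,0.054,0,0,0,0]]' >/dev/null
python3 -m jog '[[-0.03,0.012,0,0,0,0.06],[-0.055,0.021,0,0,0,0.12],[-0.068,0.026,0,0,0,0.18],[-0.068,0.026,0,0,0,0.24],[-0.068,0.026,0,0,0,0.305]]' >/dev/null
python3 -m jog '[[0,0,0,0.06,0,0],[0,0,0,0.12,0,0],[0,0,0,0.18,0,0],[0,0,0,0.23,0,0],[0,0,0,0.262,0,0]]' >/dev/null
python3 -m jog '[[0,0,0,0,0,0],[0,0,0,0,0,0],[0,0,0,0,0,0]]' |grep -E 'ft|wid|fin'
python3 s.py 581.3 11.2 120
python3 - <<'E'
from h import *
p,d,c=grab("top"); np.savez("f1.npz",W=cloud(d,c)); q,d,c=grab("side"); np.savez("f2.npz",W=cloud(d,c))
cv2.imwrite("pics/f1.png",np.hstack([cv2.resize(p[80:280,170:370],(400,400)),cv2.resize(q[110:270,160:320],(400,400))])[:,:,::-1])
E
```

```text
ft_force: [-0.0, -0.7, -2.5]
grip_width: 0.0136
finger_force: 49.0
ft_force: [0.3, -0.9, -1.7]
grip_width: 0.0131
finger_force: 49.9
t 31.98 tcp [580.1  11.3 176.9] toolx yaw 84.52 z [-0.258  0.025 -0.966] F [ 0.3 -0.9 -1.7] w 0.0131 g 49.9
tool delta [ 0.1 15.9 54.7]
```

View pics/f1.png

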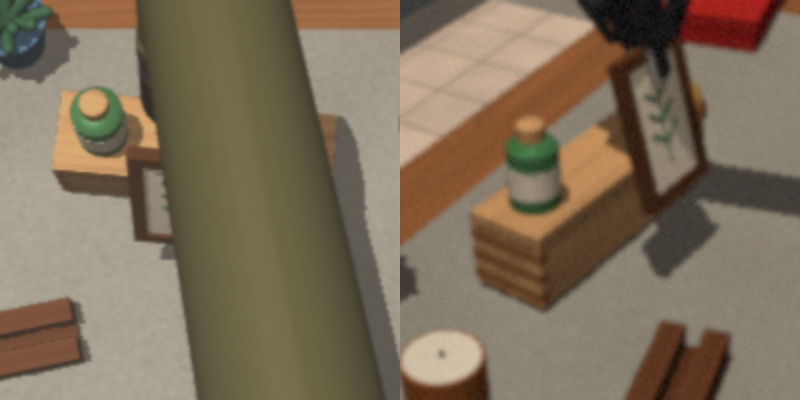

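The frame is held tilted back, picture outwards, in front of the plinth: it spans (130–175,150–240) in the top half and (610–705,40–210) in the side half. I'll check the held pose against the side-camera depth.

Run:
```python
from h import *
s=sensors.get_state(); r=R.from_quat(s["eef_rot"]).as_matrix(); t=s["tcp_pos"]
W=np.load("f2.npz")["W"].reshape(-1,3); W=W[~np.isnan(W[:,0])]
# frame axes: x=tool y, y=tool x, z=-tool z ; origin
A=np.stack([r[:,1],r[:,0],-r[:,2]],1); o=t+r[:,2]*.0872
L=(W-o)@A*1000
m=(np.abs(L[:,1])<50)&(L[:,2]>5)&(L[:,2]<110)&(np.abs(L[:,0])<30); q=L[m]
print(len(q),"x pct",np.percentile(q[:,0],[5,25,50,75,95]))
g=q[np.abs(q[:,0]-np.median(q[:,0]))<6]; c=np.linalg.lstsq(np.c_[np.ones(len(g)),g[:,1:]],g[:,0],rcond=None)[0]; print("front x = ",c)
e=L[(np.abs(L[:,0]+7)<8)&(np.abs(L[:,1])<80)&(L[:,2]>-30)&(L[:,2]<170)]
print("y range",np.percentile(e[:,1],[0.5,99.5]),"z range",np.percentile(e[:,2],[0.5,99.5]),len(e))
```

```text
978 x pct [-8.57608053 -6.3300038  -4.15251184 -2.94914819 -1.32595069]
front x =  [-5.30137789e+00 -2.42130592e-04  1.26929516e-02]
y range [-51.29049845  56.72848362] z range [  0.65369167 159.29431023] 1667
```

```bash
python3 -m jog '[[0,0.005,0.019,0,0,0],[0,0.011,0.041,0,0,0],[0,0.016,0.06,0,0,0],[0,0.02,0.075,0,0,0],[0,0.022,0.082,0,0,0]]' >/dev/null
python3 -m jog '[[0,0,0,0,0,0],[0,0,0,0,0,0]]' |grep -E 'ft'
python3 s.py 610.9 8.4 88
python3 -m jog '[[0,0.006,-0.0016,0,0,0],[0,0.012,-0.0032,0,0,0],[0,0.018,-0.0048,0,0,0],[0,0.024,-0.0064,0,0,0],[0,0.026,-0.007,0,0,0]]'|grep -E 'ft'
python3 -m jog '[[0,0,0,0,0,0],[0,0,0,0,0,0]]' |grep -E 'ft'
python3 s.py 610.9 8.4 86
```

```text
ft_force: [0.9, 0.5, -2.1]
t 32.67 tcp [580.4  11.1  92.7] toolx yaw 84.5 z [-0.257  0.025 -0.966] F [ 0.9  0.5 -2.1] w 0.0133 g 49.8
tool delta [ 0.3 30.8 -3.3]
ft_force: [-0.3, 0.1, -1.7]
ft_force: [-0.1, 0.3, -1.3]
t 33.25 tcp [607.2   8.6  91.9] toolx yaw 84.5 z [-0.258  0.025 -0.966] F [-0.1  0.3 -1.3] w 0.0138 g 49.9
tool delta [0.2 5.1 4.7]
```

```bash
python3 -m jog '[[0,0.0006,0.002,0,0,0],[0,0.0012,0.0043,0,0,0],[0,0.0012,0.0043,0,0,0]]'|grep -E 'tcp|ft'
python3 -m jog '[[0,0.001,-0.0003,0,0,0],[0,0.002,-0.0005,0,0,0],[0,0.003,-0.0008,0,0,0],[0,0.003,-0.0008,0,0,0]]' |grep -E 'tcp|ft'
```

```text
tcp_pos: [0.6066, 0.0085, 0.0869]
ft_force: [-0.8, -0.7, -2.3]
tcp_pos: [0.6106, 0.0081, 0.0876]
ft_force: [0.1, -0.2, -1.7]
```

```bash
python3 -m jog '[[0,0.0003,0.001,0,0,0],[0,0.0005,0.002,0,0,0],[0,0.0005,0.002,0,0,0]]'|grep -E 'tcp|ft'
```

```text
tcp_pos: [0.6106, 0.0082, 0.086]
ft_force: [0.6, -0.2, 0.6]
```

```bash
python3 -m jog '[[0,0.001,-0.0003,0,0,0],[0,0.002,-0.0005,0,0,0],[0,0.002,-0.0005,0,0,0]]'|grep -E 'tcp|ft'
python3 -m jog '[[0,0,0.001,0,0,0],[0,0,0.001,0,0,0]]'|grep -E 'tcp|ft'
```

```text
tcp_pos: [0.6108, 0.0082, 0.0859]
ft_force: [-5.7, -0.3, 5.1]
tcp_pos: [0.6108, 0.0082, 0.0859]
ft_force: [-5.1, -0.6, 8.2]
```

Foot and plinth edge are both touching. I'll open partway, slowly, and back off along the tool axis.

```bash
python3 -m jog '[[0,0,0,0,0,0],[0,0,0,0,0,0],[0,0,0,0,0,0],[0,0,0,0,0,0],[0,0,0,0,0,0]]' 0.04 |grep -E 'tcp|ft|wid|fin'
python3 -m jog '[[0,0,-0.01,0,0,0],[0,0,-0.025,0,0,0],[0,0,-0.05,0,0,0],[0,0,-0.08,0,0,0],[0,0,-0.11,0,0,0]]' |grep -E 'ft'
python3 -m jog '[[-0.01,-0.03,-0.02,0,0,0],[-0.02,-0.06,-0.04,0,0,0],[-0.03,-0.09,-0.06,0,0,0],[-0.05,-0.12,-0.06,0,0,0],[-0.08,-0.15,-0.06,0,0,0]]' |grep -E 'tcp'
python3 -m jog '[[-0.04,0,0,0,0,0],[-0.08,0,0,0,0,0],[-0.12,0,0,0,0,0],[-0.16,0,0,0,0,0],[-0.2,0,0,0,0,0]]' |grep -E 'tcp'
python3 -m jog '[[-0.04,0,0,0,0,0],[-0.08,0,0,0,0,0],[-0.08,0,0,0,0,0],[-0.08,0,0,0,0,0]]' |grep -E 'tcp'
python3 - <<'E'
from h import *
p,d,c=grab("top"); W=cloud(d,c); q,d2,c2=grab("side"); W2=cloud(d2,c2)
cv2.imwrite("pics/e1.png",np.hstack([cv2.resize(p,(400,300)),cv2.resize(q,(400,300))])[:,:,::-1])
P=W.reshape(-1,3); P=P[~np.isnan(P[:,0])]
def f(n,lo,hi,x,y,r):
    q=P[(P[:,2]>lo)&(P[:,2]<hi)&(np.hypot(P[:,0]-x,P[:,1]-y)<r)]
    if len(q)>4:
        c,r=cv2.minEnclosingCircle((q[:,:2]*1000).astype(np.float32)); a=np.radians(-5.5); v=np.array(c)-[664.9,3.2]
        print(n,np.round(c,1),round(r,1),len(q),"plinth frame",np.round([v@[np.cos(a),np.sin(a)],v@[-np.sin(a),np.cos(a)]],1))
f("knob",.15,.19,.4,-.353,.03);f("cloche",.025,.19,.4,-.353,.07);f("stopper",.17,.2,.674,.103,.04);f("tin",.125,.145,.655,-.096,.05)
f("tall",.113,.13,.59,.363,.05);f("bell",.055,.07,.717,-.278,.03)
a=np.radians(-5.5);B=np.array([[np.cos(a),-np.sin(a),0],[np.sin(a),np.cos(a),0],[0,0,1]])
for n,X in(("top",W),("side",W2)):
    L=(X.reshape(-1,3)-[.6649,.0032,0])@B*1000
    m=(L[:,0]>-100)&(L[:,0]<-30)&(abs(L[:,1])<70)&(L[:,2]>8)&(L[:,2]<175)&(L[:,0]<-50+(L[:,2])*.27-5-8)
    g=L[m]; 
    if len(g)>50:
        k=np.linalg.lstsq(np.c_[np.ones(len(g)),g[:,1:]],g[:,0],rcond=None)[0]; print(n,len(g),"front x=",k,"tilt",np.degrees(np.arctan(k[2])),"y",np.percentile(g[:,1],[1,99]),"z",g[:,2].max())
E
```

```text
tcp_pos: [0.6123, 0.008, 0.0842]
ft_force: [-0.8, 0.6, -0.2]
grip_width: 0.0401
finger_force: 0.0
ft_force: [0.1, -0.4, -0.7]
tcp_pos: [0.5046, -0.0589, 0.2899]
tcp_pos: [0.4852, -0.2624, 0.2887]
tcp_pos: [0.4765, -0.3432, 0.2874]
knob [ 399.5 -353.3] 15.4 251 plinth frame [-230.  -380.3]
cloche [ 399.5 -352.4] 55.2 2749 plinth frame [-230.1 -379.4]
stopper [671.8 103.4] 17.4 191 plinth frame [ -2.7 100.4]
tin [655.7 -97.9] 33.0 760 plinth frame [   0.6 -101.6]
tall [590.5 363. ] 36.1 914 plinth frame [-108.5  351. ]
bell [ 717.  -277.8] 6.9 32 plinth frame [  78.8 -274.7]
top 2155 front x= [-8.20307376e+01 -4.25113773e-03  2.79695178e-01] tilt 15.626049857849903 y [-62.14388468  62.7218093 ] z 160.71371158854296
side 1778 front x= [-8.24897375e+01  3.83507740e-02  2.73786841e-01] tilt 15.311609370078086 y [-50.27233612  62.7652895 ] z 160.60415469158784
```

View pics/e1.png

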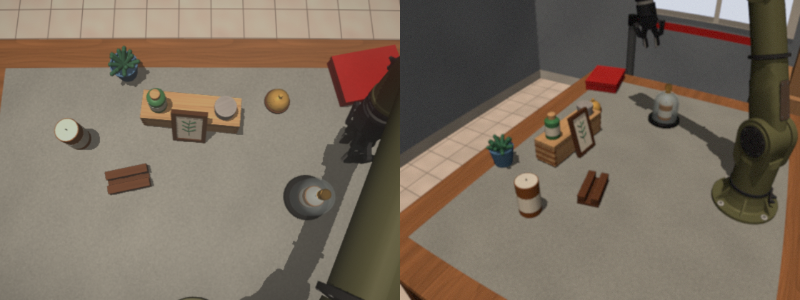

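The final view shows everything in place: bottle (157,98), tin (226,107), frame (190,125) leaning picture out, and the cloche over the candle at (310,197). The bystanders haven't moved and the gripper is clear.

```bash
python3 -c "
from cell import workorder; print(workorder.finish_job())"
```

```text
the job is handed in; nothing more can be done
None
```

The job is handed in at about 36 s: the last camera check had every item within about 3 mm of its spot, the frame leaning at about 15°, and the tall candle and bell unmoved; the judge's result was not shown.

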